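Weigh a sample vial: cradle it on the balance and shut the draught door

ROBOT

A 6-joint arm with a two-finger parallel gripper is mounted at the origin on the work surface. World frame = base frame: x ahead of the robot, y to its left, z up, the work surface at z = 0. Lengths are in mm, angles in degrees, forces in N, time in s.
With the tool pointing down it reaches from about 350 to 725 mm from the base axis. Payload 6 kg.
Tool frame: the origin (TCP) lies at the very end of the fingers, on their centre line; the grasp point (between the pads) lies 19 mm behind it; z points along the fingers, y is the line along which they close (so a half turn about z gives the same grasp; the last joint's range is limited). The gripper opens to 85 mm and grips with 20 to 120 N. Pads are 22 mm wide; open, the fingers measure 114 mm over their backs; the gripper's body (76 mm by 85 mm) begins 54 mm behind the grasp point. The pads swing forward as they close: fully open they stand 13 mm farther back than shut.
Start: joints at [94.75, 2.303, 4.859, 0, -92.561, -19.12], TCP at [148.882, 581.212, 231.261] pointing down, gripper open.
Joint ranges: [-146.85, 146.85], [-73.84, 115.35], [-62.03, 85.46], [-188.31, 113.3], [-161.28, -10.13], [-171.36, 171.36]. Speed limits (degrees/s): [147.25, 147.25, 172.46, 180, 180, 180].

INTERFACE

Orientations are given as [roll, pitch, yaw] about the fixed x, y, z axes, in that order (R = Rz(yaw) Ry(pitch) Rx(roll)).
In Python, from rig import robot, get_image, camera_params, models gives the robot as it stands.
- The arm moves only by the tool servo_tool, never from a script. Its argument "plan" is a list that holds one entry, the list of rows, each a list of 7 numbers: the closure, from 0 (fully open) to 1 (shut), then the shift along the tool's x, y, z in units of 60 mm (1.0 is 60 mm), then the turn, a rotation vector about the tool's x, y, z in units of 8 degrees (1.0 is 8 degrees). In form: [[[fingers, dx, dy, dz, rx, ry, rz], ...]]. A call has 1 to 5 rows; each row is the pose to reach, as a shift and turn from the pose commanded when the call began, along the tool's axes at that moment; what a row does not reach only later rows make up. A row lasts 1/8 s, in which the tool goes at most 62.5 mm and 10.7 degrees, less where a joint would pass 70% of its speed; a pose out of reach is approached as far as the arm can. A call with a gripper value outside its range is refused whole. The fingers move at their own pace and stop on an object; the grip force is fixed at half the most. Time passes only in rows, so rows that repeat a pose let the fingers close. It gives the time, the measured TCP pose, the force, the opening and the grip force at its end, in the units of the state.
- robot.read_state(): the state, without advancing time (a new reading comes with each control period).
- get_image(name): name is "scene" or "top"; returns the picture (400x640x3 uint8, blue, green, red); there is no depth.
- camera_params(name): a dict with "K" (3x3 intrinsics, pixels), "k1" (the pictures are not rectified: a ray, as slopes to the right and down, at radius r is drawn at 1 + k1 r^2 times it, then the intrinsics apply), "extrinsics" (4x4, takes a point from camera to world coordinates). Camera axes: x right, y down, z forward; pixel columns grow to the right and rows downward; lengths in mm; the calibration is good to about 2 mm. A picture is of the moment at which its call begins. camera_params takes no time and is no camera call.
- robot.finish_job(): hands the job in; it is judged then, once.
Trained networks look in the newest picture that a camera, given by its name, has taken for a name from the list of things; names that differ only in an ending like _2 or _b are one class to them, and where a whole thing is asked for, a point or a joint stands for the part that bears it (a point fixed in the world has none). Each returns a list of dicts, best first, with "score" (0 to 1); they miss things now and then, are a little off and sometimes report something else, mostly with a low value. They report only what shows in the picture. A call takes as long as a camera call. They do not tell look-alikes from the thing itself.
- models.spot_in(camera, thing): "position" ([x, y, z] in mm, in the coordinates of the camera as it stood for that picture, good to about 4 mm: the middle of the surface that is visible of it).
- models.masks_of(camera, thing): "pixels" (400x640 bool, what is visible of it).
- models.landmark_of(camera, thing): "position" ([x, y, z] in mm, in the coordinates of the camera as it stood for that picture, good to about 4 mm: a listed point, or the origin of a listed thing).
The state is a dict: "time": time; "joints": joint angles; "qd": joint speeds; "effort": joint torques, N m; "eef_pos": TCP position; "ee_rot": TCP orientation; "ft_force": force on the tool from outside, world axes, zero at the start; "torque": the same for the moment, N m; "opening": opening from 0.0 (shut) to 1.0 (fully open); "grip_force": force on a finger pad.
Only numpy, scipy, OpenCV 4.12 (cv2) and the standard library are available. Lean on these libraries where they do the work, as an engineer would, in place of code of your own. Each camera call takes 0.05 s, during which the arm holds its last target. There are 200 camera calls.

TASK

Get the orange-capped amber vial ready for weighing: lay it lengthwise in the sloped blue cradle on the balance pan, cap end uphill and foot against the red stop at the low end, setting it down without dropping it. Once it lies there by itself, shut the hinged front door of the draught shield until it snaps fully home on its catch. Leave the blue-capped vial, the bottles, the beaker and the dish stack where they are.

Things in the scene. Friction and masses are not known exactly. Their poses are not given: they have to be found in the camera images.
- vial: The vial to weigh: amber glass, white paper band near its foot, orange screw cap; a closed rigid cylinder 85 mm long, 28 mm in diameter (cap 29 mm, on the last 20 mm), 35 to 70 g. Origin: on its axis at mid-length. x axis: along the vial from foot to cap. At the start it lies level on one of two green rests, the cap pointing roughly away from the robot.
- vial_cap (a point): Centre of the outer end face of the vial's orange cap, 42.5 mm along the vial's x axis from its origin.
- cradle: Blue V rail, 25 mm wide, 60 mm long, fixed over the pan, sloping up 0.30 rad away from the door, red stop plate across its low end. Origin: where the seated vial's origin lies, 120 mm above the bench. x: uphill along the rail; z: square off the rail; y: level, across. Seated, the vial's axes match these. The rail lies below z = -8 mm. Friction holds the vial; it does not slide down by itself.
- cradle_stop (a point): Middle of the upper edge of the red stop's uphill face, which the seated vial's foot touches: in the cradle frame x = -42.5, z = -1 mm. The stop is 26 mm wide, 5 mm thick, 20 mm high. The rail runs uphill from here to x = +18 mm. It stands on a thin stem on the round pan (100 mm across, top 72 mm above the bench), so fingers have room on both sides of the rail.
- balance: Cream balance, housing 280 x 200 x 60 mm, fixed. Origin: on the bench under the pan's centre; x axis from the door to the back of the shield, z up. Open-topped clear draught shield round the pan: side walls at y = +-90 mm, back wall at x = 84 mm, door at x = -80 mm, tops 150 mm above the bench; reach in from above. The housing's flat front (at most 64 mm high) extends to x = -190 mm.
- door (a joint): Opening angle of the draught door in rad: 0 shut and seated on its catch, growing as the free edge swings out towards the robot, at most 1.5. It starts between 0.6 and 1.2, swings at well under 1 N and stays about where it is left. In the last 0.06 rad a spring ball catch at the free edge resists with up to about 6 N, then the door snaps home to 0.
- door_hinge (a point): On the door's upright hinge line (balance x = -80, y = +85 mm: left, seen from the robot), 107 mm above the bench. Clear panel with a blue rim, 164 mm wide, 6 mm thick (mid-plane through the hinge line), 69 to 145 mm above the bench. At angle q it runs from the hinge towards (-sin q, -cos q) in the balance's x, y; its outer face looks to (-cos q, +sin q).
- door_edge (a point): Middle of the door's free edge, 164 mm from the hinge line, 107 mm above the bench. A blue knob 12 mm in diameter stands 12 mm out of the outer face, 152 mm from the hinge line and 126 mm above the bench.
- rest_a: Green plastic rest on which the orange-capped vial lies at the start: base plate 100 x 66 x 6 mm with a V rail 25 mm wide in its middle, fixed to the bench. Origin: centre of its underside; the vial's axis lies along its x axis 45 mm above the bench. Its fixed twin holds the blue-capped vial; which of the two is nearer the balance changes.
- spare_vial: Another vial, same shape and size, colourless with a blue cap, lying on the other green rest, its axis 45 mm above the bench. Leave it. Origin on its axis at mid-length.
- media_bottle: Clear bottle with a black cap, 66 mm in diameter, 140 mm tall, standing. Leave it. Origin: centre of its underside.
- stain_bottle: Small amber bottle with a black cap, 44 mm in diameter, 85 mm tall, standing. Leave it. Origin: centre of its underside.
- beaker: Clear plastic beaker, 70 mm across the rim, 85 mm tall. Leave it. Origin: centre of its underside.
- dishes: Stack of beige Petri dishes, 90 mm in diameter, 59 mm tall, to the right of the balance. Leave it. Origin: centre of its underside.
Things that resemble listed ones, but are neither listed nor needed, are in the scene too. There is more than one size of the vial; the job needs the largest.

How it is judged:
By the outcome, as a careful person would: the job done as asked, in the order asked, and still so for the second after the job is handed in, with the robot touching nothing.
It also fails if it takes over 53 s, if anything falls off the work surface, if the arm or the gripper's body presses on something with over 40 N, if the wrist force passes 120 N, or if a joint passes its speed limit or range.

## Working session

There is one attempt and no reset: what is moved stays moved. The work goes in short steps, Python scripts to look and compute and a tool call to move; the robot and the scene stay as the last step left them, time stands still between calls to the robot, and variables do not carry over. Pictures are saved under pics/ and viewed, at most 10 in all, crops included, and the job is handed in when it is done.

Besides the shell and the picture viewer there is one more tool, called after "Request:" in YAML: its name, and indented under it one key for each argument. servo_tool: Moves the arm, as the interface text tells. Its arguments: {"type":"object","properties":{"plan":{"type":"array"}},"required":["plan"]}

```bash
mkdir -p pics
cat > h.py <<'E'
import numpy as np, cv2
from rig import robot,get_image,camera_params,models
from scipy.spatial.transform import Rotation as R
def w(cam,p):
    T=np.array(camera_params(cam)["extrinsics"]); return T[:3,:3]@np.array(p)+T[:3,3]
def proj(cam,P):
    c=camera_params(cam);T=np.linalg.inv(np.array(c["extrinsics"]));p=T[:3,:3]@np.array(P)+T[:3,3]
    s=p[:2]/p[2];s=s*(1+c["k1"]*(s@s));return (np.array(c["K"])@[*s,1])[:2]
def ray(cam,u,v,z):
    "world point on the pixel's ray at height z"
    c=camera_params(cam);T=np.array(c["extrinsics"]);d=np.linalg.inv(np.array(c["K"]))@[u,v,1];d=d[:2];s=d.copy()
    for _ in range(20): s=d/(1+c["k1"]*(s@s))
    r=T[:3,:3]@[*s,1];return T[:3,3]+r*(z-T[2,3])/r[2]
def lm(cam,n,k=3):
    for m in models.landmark_of(cam,n)[:k]:
        P=w(cam,m["position"]);print(cam,n,round(m["score"],2),P.round(0),proj(cam,P).round(0))
E
python3 - <<'E'
from h import *
a=get_image("scene");b=get_image("top")
cv2.imwrite("pics/s1.png",a);cv2.imwrite("pics/t1.png",b)
for c in("scene","top"):
    for n in("vial","vial_cap","cradle","cradle_stop","balance","door_hinge","door_edge","rest_a","spare_vial"): lm(c,n)
print(robot.read_state())
E
```

```text
scene vial 0.5 [430. 226.   9.] [388. 206.]
scene vial 0.48 [519. 131.  43.] [362. 217.]
scene vial 0.45 [344. -38.   7.] [311. 186.]
scene vial_cap 0.77 [565. 118.  45.] [359. 227.]
scene vial_cap 0.69 [417. 192.  10.] [378. 202.]
scene vial_cap 0.4 [317. -62.   9.] [304. 181.]
scene cradle 0.71 [ 617. -126.  121.] [277. 219.]
scene cradle_stop 0.59 [ 573. -118.  103.] [281. 213.]
scene balance 0.56 [ 622. -119.   -2.] [281. 248.]
scene door_hinge 0.55 [548. -26. 103.] [312. 208.]
scene door_edge 0.68 [392. -96. 108.] [293. 172.]
scene rest_a 0.81 [523. 127.  -3.] [360. 227.]
scene spare_vial 0.71 [507. 320.  45.] [421. 216.]
top vial 0.69 [337. -37.  10.] [323. 273.]
top vial 0.59 [672. 243.  -1.] [229. 165.]
top vial 0.52 [430. 220.  12.] [235. 243.]
top vial_cap 0.81 [562. 118.  47.] [268. 197.]
top vial_cap 0.65 [311. -65.  11.] [332. 282.]
top vial_cap 0.44 [414. 193.  12.] [244. 248.]
top cradle_stop 0.61 [ 574. -116.  104.] [349. 188.]
top balance 0.68 [ 613. -124.   -5.] [349. 181.]
top door_edge 0.7 [396. -94. 108.] [343. 251.]
top rest_a 0.65 [517. 127.   3.] [267. 214.]
top spare_vial 0.69 [508. 320.  44.] [199. 217.]
top spare_vial 0.68 [519. 129.   3.] [266. 213.]
top spare_vial 0.55 [671. 245.   4.] [228. 165.]
{'time': 1.0, 'joints': array([ 9.47486721e+01,  2.30333946e+00,  4.85812950e+00, -2.03062321e-03,
       -9.25609078e+01, -1.91186465e+01]), 'qd': array([-0.13137896, -0.05071036, -0.0128746 , -0.06774522, -0.00054026,
        0.06735677]), 'effort': array([ 1.93743081e-04, -3.67936027e+01,  3.47445452e+01,  6.93311602e+00,
       -9.38564044e-04,  7.18110584e-06]), 'eef_pos': array([148.88344108, 581.2075842 , 231.24845021]), 'ee_rot': array([ 1.79993555e+02, -8.70169679e-05, -1.43698837e+01]), 'ft_force': array([-0.75985528,  0.55736203, -0.51175478]), 'torque': array([-0.00907076, -0.03648313, -0.01817721]), 'grip_force': 0.0, 'opening': 1.0003191276432908}
```

View pics/s1.png

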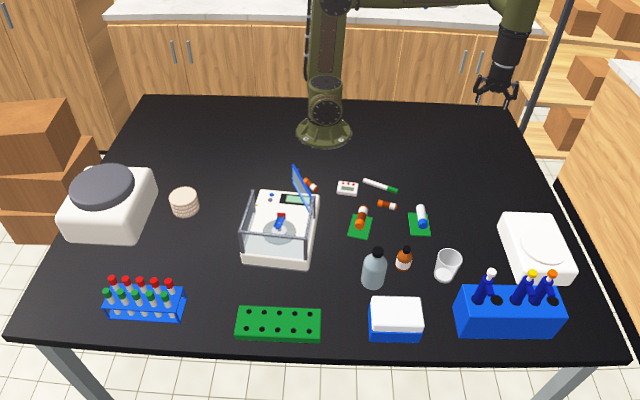

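View pics/t1.png

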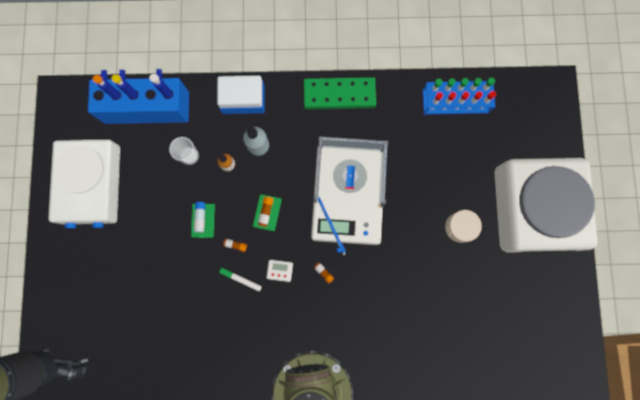

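The orange-capped amber candidates in the scene view are (361,217) on the green rest, and loose ones at (386,204) and (309,185). The one on the rest fits: it lies on a green rest, its axis is about 45 mm up, and it is the largest. The loose ones lie about 10 mm up and are shorter. I'll confirm this with a crop and refine the poses.

Run:
```python
from h import *
ims={c:get_image(c) for c in("scene","top")}
for c in ims:
    for m in models.masks_of(c,"vial")[:4]:
        v,u=np.nonzero(m["pixels"]);P=np.array([ray(c,a,b,45)[:2] for a,b in zip(u,v)],np.float32)
        r=cv2.minAreaRect(P);d=np.linalg.svd(P-P.mean(0),full_matrices=False)[2][0];d*=np.sign(d[0])
        print(c,round(m["score"],2),u.mean().round(),v.mean().round(),len(u),np.round(r[0]),np.round(r[1]),"yaw",np.degrees(np.arctan2(d[1],d[0])).round(1))
# balance pose from landmarks
obs=[];mod=[]
L={"cradle":(0,0),"cradle_stop":(-42.5*np.cos(.3)+1*np.sin(.3),0),"door_hinge":(-80,85),"balance":(0,0)}
for c in ims:
    for n in L:
        for m in models.landmark_of(c,n)[:1]:
            P=w(c,m["position"]);print(c,n,P.round(1),round(m["score"],2));
            if m["score"]>.4: obs.append(P[:2]);mod.append(L[n])
obs=np.array(obs);mod=np.array(mod)
z=(obs-obs.mean(0))@[1,1j];y=(mod-mod.mean(0))@[1,1j];th=np.angle((z*y.conj()).sum())
Rm=np.array([[np.cos(th),-np.sin(th)],[np.sin(th),np.cos(th)]]);o=obs.mean(0)-Rm@mod.mean(0)
print("bal",o,np.degrees(th),(obs-mod@Rm.T-o).round(1).tolist())
def B(x,y,z): return [*(Rm@[x,y]+o),z]
out=[]
for c,(x0,y0,x1,y1) in {"scene":(220,150,420,280),"top":(220,120,420,270)}.items():
    k=4 if c=="scene" else 4
    cr=cv2.resize(ims[c][y0:y1,x0:x1],None,fx=k,fy=k,interpolation=cv2.INTER_CUBIC)
    def ln(ps,col):
        q=np.array([(proj(c,p)-[x0,y0]+.5)*k for p in ps],np.int32);cv2.polylines(cr,[q],False,col,1)
    ln([B(-80,90,150),B(84,90,150),B(84,-90,150),B(-80,-90,150)],(0,0,255))
    ln([B(-190,100,62),B(-190,-100,62)],(0,0,255))
    for q in (.6,.8,1.,1.2):
        ln([B(-80,85,145),B(-80-164*np.sin(q),85-164*np.cos(q),145)],(0,255,255))
    cv2.imwrite(f"pics/{c}2.png",cr)
```

```text
scene 0.7 361.0 216.0 177 [518. 127.] [ 25. 102.] yaw -12.1
scene 0.67 310.0 185.0 114 [379. -40.] [75. 30.] yaw 34.8
scene 0.44 387.0 205.0 115 [462. 212.] [64. 27.] yaw 72.8
top 0.64 324.0 272.0 163 [340. -41.] [61. 24.] yaw 43.6
top 0.56 265.0 211.0 265 [520. 127.] [28. 86.] yaw -11.6
top 0.46 235.0 244.0 161 [425. 216.] [66. 21.] yaw 73.3
scene cradle [702.2 365.6   0. ] 0.73
scene cradle_stop [522.2 125.6  -3. ] 0.54
scene door_hinge [543.3 -24.1 104.5] 0.84
scene balance [ 619.4 -119.3    2.7] 0.88
top cradle [ 617.7 -119.5  121.2] 0.47
top cradle_stop [ 572.7 -117.8  102.7] 0.5
top door_hinge [540.2 -28.1 106. ] 0.56
top balance [ 611.9 -122.2   -3.9] 0.72
bal [625.94654391   7.28186827] 54.686154032243024 [[76.3, 358.3], [-80.4, 151.2], [33.0, -15.3], [-6.5, -126.6], [-8.2, -126.8], [-29.9, -92.2], [29.8, -19.3], [-14.1, -129.5]]
```

View pics/scene2.png

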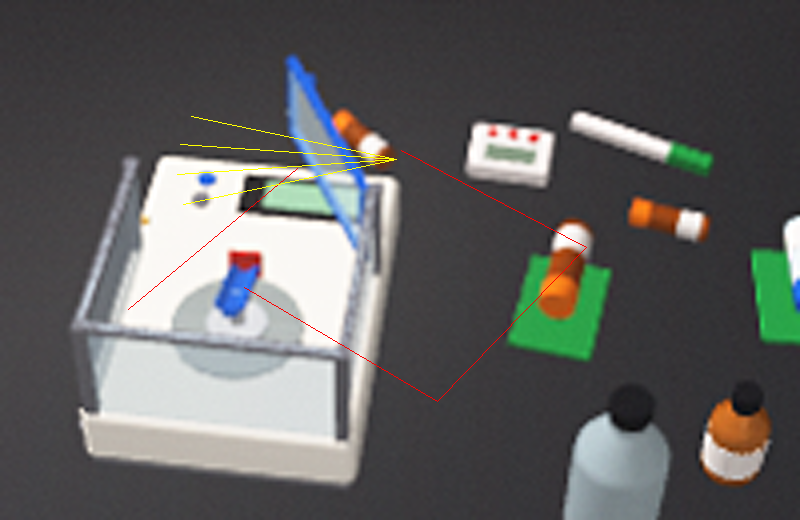

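View pics/top2.png

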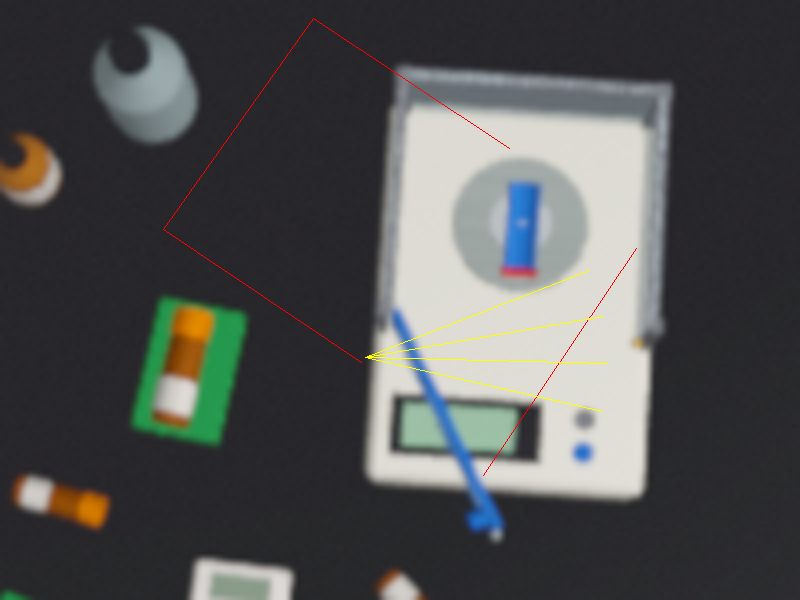

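Crops: the orange vial lies on the green rest at top-crop (184,365), cap away and white band at the foot, and it is clearly the longest. The cradle is at (521,228), and the door is open with its free edge at (497,525). The balance fit was thrown off by a false detection, so I'm refitting from picture features.

Run:
```python
from h import *
from scipy.optimize import least_squares
F=[("top",402,70,84,90,150),("top",668,88,84,-90,150),("top",522,183,17,0,117),("top",519,271,-40.5,0,107),
("scene",78,326,84,-90,150),("scene",348,350,84,90,150)]
off={"top":(220,120),"scene":(220,150)}
def B(p,x,y,z):
    c,s=np.cos(p[2]),np.sin(p[2]);return [p[0]+c*x-s*y,p[1]+s*x+c*y,z]
px=lambda f:np.array(f[1:3])/4+off[f[0]]-.5
def res(p): return np.concatenate([proj(f[0],B(p,*f[3:]))-px(f) for f in F]) 
r=least_squares(res,[617,-121,-.1],loss="soft_l1");p=r.x;print(p[:2],np.degrees(p[2]),r.fun.round(1))
print("hinge",np.round(B(p,-80,85,107)),"stop",np.round(B(p,-40.5,0,107)))
Q=[("top",497,522),("scene",292,58)]
rq=least_squares(lambda q:np.concatenate([proj(f[0],B(p,-80-164*np.sin(q[0]),85-164*np.cos(q[0]),145))-px(f) for f in Q]),[1.]);print("q",rq.x,rq.fun.round(1))
print("edge",B(p,-80-164*np.sin(rq.x[0]),85-164*np.cos(rq.x[0]),107))
```

```text
[ 617.34718528 -120.37485274] -4.834134087915879 [ 0.2  0.4 -1.2  0.   0.7  0.5  0.1 -0.8  0.7 -0.2 -0.7  0.7]
hinge [545. -29. 107.] stop [ 577. -117.  107.]
q [1.06520869] [ 0.4  0.9 -0.   0. ]
edge [np.float64(395.12968283232857), np.float64(-95.99026192253652), 107]
```

```bash
cat >> h.py <<'E'
def goto(pos,rpy,cur=None):
    "units for a row from current pose (measured) to target TCP pose"
    s=robot.read_state();p0,r0=cur or (s["eef_pos"],s["ee_rot"])
    A=R.from_euler("xyz",r0,degrees=True);T=R.from_euler("xyz",rpy,degrees=True)
    print("d",(A.inv().apply(np.array(pos)-p0)/60).round(3),"r",(np.degrees((A.inv()*T).as_rotvec())/8).round(2))
E
python3 -c "
from h import *
goto([519.5,127,120],[180,0,-12])"
```

```text
d [7.863 5.8   1.855] r [ 0.  -0.  -0.3]
```

Request:
servo_tool:
  plan:
    - [[0,0.8,0.6,0.1,0,0,-0.05],[0,1.6,1.2,0.2,0,0,-0.1],[0,2.4,1.8,0.3,0,0,-0.2],[0,3.2,2.4,0.4,0,0,-0.3],[0,4.0,3.0,0.5,0,0,-0.3]]

```text
time: 2.22
eef_pos: [337.6, 345.7, 201.4]
ee_rot: [-180.0, -0.0, -11.9]
ft_force: [0.2, 0.1, 0.6]
opening: 1.001
grip_force: 0.0
```

```bash
python3 -c "
from h import *
goto([519.5,127,80],[180,0,-12])"
```

```text
d [3.719 2.941 2.023] r [-0.01 -0.    0.01]
```

Request:
servo_tool:
  plan:
    - [[0,0.8,0.6,0.2,0,0,0],[0,1.6,1.2,0.6,0,0,0],[0,2.3,1.8,1.0,0,0,0],[0,3.0,2.4,1.4,0,0,0],[0,3.72,2.94,1.7,0,0,0]]

```text
time: 2.85
eef_pos: [519.2, 126.6, 98.6]
ee_rot: [-180.0, -0.0, -12.0]
ft_force: [0.8, 1.5, 0.6]
opening: 1.0
grip_force: 0.0
```

Run:
```python
from h import *
s=robot.read_state();print(s["eef_pos"],s["ee_rot"])
a=get_image("scene");b=get_image("top")
x=cv2.resize(a[170:260,330:420],None,fx=4.4,fy=4.4,interpolation=2);y=cv2.resize(b[170:260,220:310],None,fx=4.4,fy=4.4,interpolation=2)
cv2.imwrite("pics/g1.png",np.hstack([x,y]))
goto([519.5,127,27],[180,0,-12])
```

```text
[519.18389535 126.59922733  98.58933657] [-1.79993815e+02 -4.02646189e-03 -1.19798665e+01]
d [ 1.000e-03 -5.100e-02  1.156e+00] r [ 0.03  0.02 -0.04]
```

View pics/g1.png

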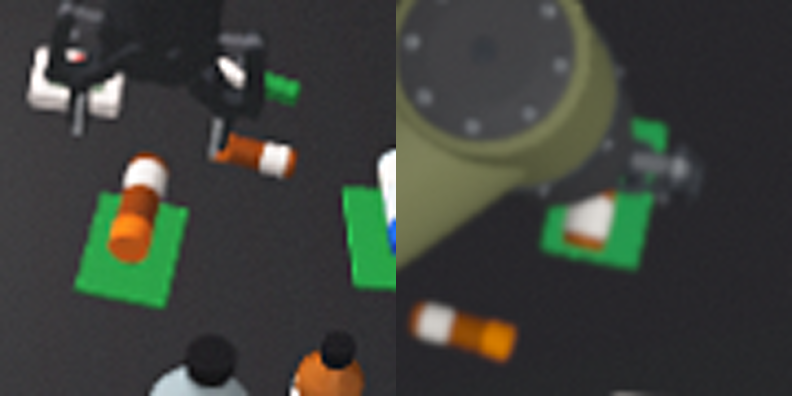

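The open fingers straddle the vial: scene crop (75,110) and (215,140), with the vial at (138,210). I'll go down and close.

Request:
servo_tool:
  plan:
    - [[0,0,0,0.6,0,0,0],[0,0,-0.02,1.1,0,0,0],[0,0,-0.02,1.22,0,0,0],[1,0,-0.02,1.22,0,0,0],[1,0,-0.02,1.22,0,0,0]]

```text
time: 3.58
eef_pos: [519.6, 130.2, 27.9]
ee_rot: [-179.9, -0.1, -11.9]
ft_force: [0.1, 0.0, -0.1]
opening: 0.607
grip_force: 0.0
```

Request:
servo_tool:
  plan:
    - [[1,0,0,0,0,0,0],[1,0,0,0,0,0,0],[1,0,0,0,0,0,0]]

```text
time: 3.95
eef_pos: [519.1, 128.0, 28.0]
ee_rot: [179.9, -0.1, -12.0]
ft_force: [-3.2, -6.6, 7.5]
opening: 0.309
grip_force: 58.8
```

Request:
servo_tool:
  plan:
    - [[1,0,0,-0.5,0,0,0],[1,0,0,-1.4,0,0,0],[1,0,0,-2.4,0,0,0],[1,0,0,-3.2,0,0,0],[1,0,0,-3.2,0,0,0]]

```text
time: 4.58
eef_pos: [520.4, 130.1, 223.8]
ee_rot: [-179.7, -0.4, -12.0]
ft_force: [-0.3, 0.3, -1.8]
opening: 0.309
grip_force: 59.1
```

Run:
```python
from h import *
s=robot.read_state();print(s["eef_pos"],s["ee_rot"],s["ft_force"],s["opening"])
a=get_image("scene");b=get_image("top")
for c in("scene","top"): lm(c,"vial",4);lm(c,"vial_cap",4)
for m in models.masks_of("scene","vial")[:4]:
    v,u=np.nonzero(m["pixels"]);print(m["score"],u.mean(),v.mean(),len(u))
x=cv2.resize(a[150:250,310:410],None,fx=4,fy=4,interpolation=2)
y=cv2.resize(b[150:250,220:320],None,fx=4,fy=4,interpolation=2)
cv2.imwrite("pics/g2.png",np.hstack([x,y]))
print(proj("scene",s["eef_pos"]-[0,0,-19]),proj("scene",s["eef_pos"]+[0,0,19]+42.5*np.array([.978,-.208,0])))
```

```text
[520.40945811 130.09524578 223.81453408] [-179.68456975   -0.42275242  -11.97771665] [-0.28390312  0.28595139 -1.76888425] 0.3092806103053802
scene vial 0.68 [522. 129. 239.] [368. 169.]
scene vial 0.61 [429. 220.  14.] [387. 205.]
scene vial 0.41 [343. -39.   9.] [311. 185.]
scene vial_cap 0.8 [567. 124. 240.] [367. 179.]
scene vial_cap 0.66 [317. -62.   9.] [304. 180.]
scene vial_cap 0.49 [418. 191.   9.] [378. 203.]
scene vial_cap 0.3 [543. -26. 106.] [312. 206.]
top vial 0.7 [428. 218.  17.] [236. 244.]
top vial 0.48 [337. -36.  10.] [322. 273.]
top vial 0.38 [518. 132. 235.] [255. 203.]
top vial_cap 0.65 [419. 191.  14.] [245. 247.]
top vial_cap 0.61 [314. -62.  10.] [331. 281.]
0.65 367.6619718309859 170.24413145539907 213
0.58 386.8636363636364 204.56363636363636 110
0.51 310.4157303370786 184.82022471910113 89
[368.67150386 167.86271682] [366.32744555 177.35172539]
```

View pics/g2.png

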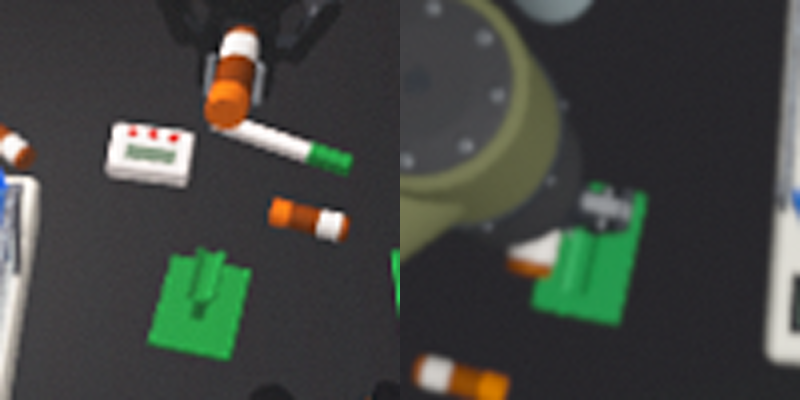

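The vial is held level between the pads at scene crop (235,75), cap pointing forward, and the rest is empty. Next I'll hover over the cradle, tilted.

```bash
cat >> h.py <<'E'
RPY=[180,-17.19,-4.8]
CR=R.from_euler("xyz",RPY,degrees=True); CO=np.array([617.3,-120.4,120.])
def cr(x,y,n,off=17):
    "TCP so that held vial origin is at x uphill, n above seated in cradle frame (y left)"
    return CO+CR.apply([x,-y,-n+off])
E
python3 -c "
from h import *
print(cr(5,0,75));goto(cr(5,0,75)+[0,0,20],RPY)"
```

```text
[ 604.97861825 -119.36534467  176.88684418]
d [2.273 3.756 0.335] r [ 0.14  2.16 -0.89]
```

Request:
servo_tool:
  plan:
    - [[1,0.4,0.7,0.05,0,0.4,-0.2],[1,0.9,1.5,0.1,0,0.8,-0.4],[1,1.4,2.3,0.15,0.05,1.3,-0.6],[1,1.9,3.1,0.2,0.1,1.8,-0.8],[1,2.27,3.75,0.33,0.1,2.16,-0.89]]

```text
time: 5.55
eef_pos: [605.4, -120.9, 198.0]
ee_rot: [179.7, -17.4, -4.7]
ft_force: [0.4, 0.8, 0.4]
opening: 0.31
grip_force: 59.0
```

Run:
```python
from h import *
get_image("scene")
s=robot.read_state();print(s["eef_pos"],s["ee_rot"],s["ft_force"])
lm("scene","vial",1);lm("scene","vial_cap",1)
A=R.from_euler("xyz",s["ee_rot"],degrees=True)
v=s["eef_pos"]+A.apply([0,0,-17]);print("expect vial",v,proj("scene",v),"cap",v+A.apply([42.5,0,0]))
goto(cr(5,0,12),RPY)
```

```text
[ 604.8671563  -124.07704321  195.79036738] [179.5920577  -17.31431787  -4.8310308 ] [-1.34609587 -1.53002597 -2.96589482]
scene vial 0.67 [ 604. -119.  213.] [278. 192.]
scene vial_cap 0.69 [419. 191.  10.] [378. 203.]
expect vial [ 599.83602304 -123.53035357  212.01962579] [276.63629593 191.63561059] cap [ 640.26605343 -126.94740997  224.66819758]
d [-0.088 -0.032  1.367] r [ 0.05  0.01 -0.01]
```

Request:
servo_tool:
  plan:
    - [[1,0,0,0.4,0,0,0],[1,0,0,0.8,0,0,0],[1,-0.03,0,1.1,0,0,0],[1,-0.05,0,1.3,0,0,0],[1,-0.05,0,1.3,0,0,0]]

```text
time: 6.32
eef_pos: [625.2, -120.6, 122.0]
ee_rot: [179.7, -17.2, -4.7]
ft_force: [-1.1, -0.4, -1.3]
opening: 0.309
grip_force: 59.1
```

Run:
```python
from h import *
a=get_image("scene");b=get_image("top")
s=robot.read_state();print(s["eef_pos"],s["ee_rot"],s["ft_force"])
A=R.from_euler("xyz",s["ee_rot"],degrees=True)
lm("scene","vial",2);lm("scene","vial_cap",2);lm("scene","cradle",1);lm("scene","cradle_stop",1)
v=s["eef_pos"]+A.apply([0,0,-17]);print("vial in cradle",CR.inv().apply(v-CO)*[1,-1,-1],proj("scene",v),proj("scene",v+A.apply([42.5,0,0])))
print("stop proj",proj("scene",CO+CR.apply([-42.5,0,1])))
x=cv2.resize(a[170:250,240:330],None,fx=6,fy=6,interpolation=2)
cv2.imwrite("pics/p1.png",x)
goto(cr(4,0,4),RPY)
```

```text
[ 625.84830738 -120.78466428  123.92109155] [179.68863062 -17.34885927  -4.72911749] [-0.08831861 -0.07916164  0.85028096]
scene vial 0.7 [ 620. -119.  137.] [279. 216.]
scene vial 0.47 [342. -40.   9.] [310. 185.]
scene vial_cap 0.55 [ 665. -121.  148.] [276. 225.]
scene vial_cap 0.46 [320. -61.   8.] [305. 181.]
scene cradle_stop 0.44 [505. 320.  45.] [421. 215.]
vial in cradle [ 9.28016862  0.41810215 18.21862198] [278.18493385 215.42682231] [275.36765268 222.74122546]
stop proj [281.16986746 212.81208722]
d [-0.089  0.003  0.238] r [ 0.03 -0.02  0.01]
```

View pics/p1.png

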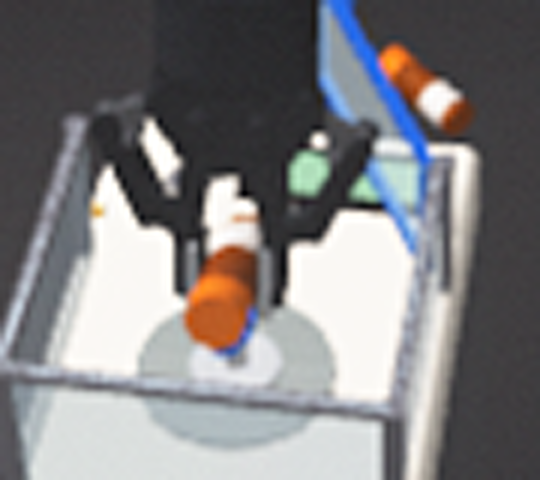

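The vial, cap uphill at crop (220,310), hangs just above the rail, whose blue tip shows at (240,345). I'll lower in small steps, watching the force.

Request:
servo_tool:
  plan:
    - [[1,-0.05,0,0.1,0,0,0],[1,-0.08,0,0.2,0,0,0],[1,-0.08,0,0.2,0,0,0],[1,-0.08,0,0.2,0,0,0]]

```text
time: 7.12
eef_pos: [624.5, -120.9, 110.1]
ee_rot: [179.7, -17.3, -4.7]
ft_force: [0.7, 0.4, 0.1]
opening: 0.309
grip_force: 59.1
```

```bash
cat >> h.py <<'E'
def st():
    s=robot.read_state();A=R.from_euler("xyz",s["ee_rot"],degrees=True)
    v=s["eef_pos"]+A.apply([0,0,-17])
    print("vial in cradle",(CR.inv().apply(v-CO)*[1,-1,-1]).round(1),"F cradle",(CR.inv().apply(s["ft_force"])*[1,-1,-1]).round(1),s["ee_rot"].round(1))
E
python3 -c "
from h import *
st();get_image('scene');st();get_image('scene');st();print(proj('scene',CO+CR.apply([18,0,8])))"
```

```text
vial in cradle [3.9 0.2 5.4] F cradle [ 0.7  0.4 -0.1] [179.7 -17.3  -4.7]
vial in cradle [4.1 0.2 5.6] F cradle [-0.8 -0.3 -0.8] [179.7 -17.3  -4.7]
vial in cradle [4.1 0.3 5.6] F cradle [-0.2  0.2  0.4] [179.7 -17.3  -4.7]
[277.36488972 224.96828456]
```

Request:
servo_tool:
  plan:
    - [[1,0,0,0.03,0,0,0],[1,0,0,0.05,0,0,0],[1,0,0,0.05,0,0,0]]

```text
time: 7.6
eef_pos: [625.3, -120.9, 107.0]
ee_rot: [179.7, -17.3, -4.7]
ft_force: [0.3, 0.3, -0.0]
opening: 0.306
grip_force: 59.1
```

Request:
servo_tool:
  plan:
    - [[1,0,0,0.02,0,0,0],[1,0,0,0.025,0,0,0],[1,0,0,0.025,0,0,0]]

```text
time: 7.98
eef_pos: [625.8, -121.0, 105.8]
ee_rot: [179.7, -17.3, -4.7]
ft_force: [0.2, -0.8, 0.4]
opening: 0.308
grip_force: 59.1
```

```bash
python3 -c "
from h import *
st()"
```

```text
vial in cradle [3.9 0.2 1. ] F cradle [ 0.4 -0.8  0.3] [179.7 -17.3  -4.7]
```

Request:
servo_tool:
  plan:
    - [[1,-0.02,0,0.005,0,0,0],[1,-0.04,0,0.01,0,0,0],[1,-0.04,0,0.01,0,0,0]]

```text
time: 8.35
eef_pos: [624.0, -120.9, 105.1]
ee_rot: [179.7, -17.4, -4.7]
ft_force: [0.4, -0.5, 2.0]
opening: 0.31
grip_force: 59.2
```

```bash
python3 -c "
from h import *
st()"
```

```text
vial in cradle [2.  0.1 0.8] F cradle [ 1.  -0.5  1.8] [179.7 -17.4  -4.7]
```

Request:
servo_tool:
  plan:
    - [[1,-0.01,0,0.01,0,0,0],[1,-0.02,0,0.015,0,0,0],[1,-0.02,0,0.015,0,0,0]]

```text
time: 8.72
eef_pos: [623.9, -121.0, 105.0]
ee_rot: [179.7, -17.5, -4.7]
ft_force: [1.3, -2.2, 5.9]
opening: 0.308
grip_force: 59.5
```

```bash
python3 -c "
from h import *
st()"
```

```text
vial in cradle [1.8 0.1 0.7] F cradle [ 3.2 -2.1  5.2] [179.7 -17.5  -4.7]
```

Request:
servo_tool:
  plan:
    - [[1,-0.01,0,-0.02,0,0,0],[1,-0.03,0,-0.02,0,0,0],[1,-0.03,0,-0.02,0,0,0]]

```text
time: 9.1
eef_pos: [620.8, -120.6, 104.1]
ee_rot: [179.7, -17.3, -4.7]
ft_force: [1.5, -1.0, 4.9]
opening: 0.306
grip_force: 59.5
```

```bash
python3 -c "
from h import *
st();get_image('scene');st()"
```

```text
vial in cradle [-1.4  0.2  0.8] F cradle [ 3.  -0.9  4.2] [179.7 -17.3  -4.7]
vial in cradle [-1.4  0.1  0.8] F cradle [ 2.2 -1.9  3.2] [179.7 -17.3  -4.7]
```

Request:
servo_tool:
  plan:
    - [[1,-0.02,0,-0.01,0,0,0],[1,-0.03,0,-0.01,0,0,0],[1,-0.03,0,-0.01,0,0,0]]

```text
time: 9.52
eef_pos: [620.3, -120.4, 104.7]
ee_rot: [179.7, -17.5, -4.7]
ft_force: [7.4, -4.3, 1.0]
opening: 0.305
grip_force: 58.9
```

```bash
python3 -c "
from h import *
st();get_image('scene');st()"
```

```text
vial in cradle [-1.7  0.3  1.5] F cradle [ 7.7 -3.7 -1.3] [179.7 -17.5  -4.7]
vial in cradle [-1.8  0.3  1.5] F cradle [ 8.7 -3.3 -1.1] [179.7 -17.5  -4.7]
```

The foot is on the stop (8 N along the rail). I'll ease the push and press lightly onto the rail.

Request:
servo_tool:
  plan:
    - [[1,0.005,0,0.01,0,0,0],[1,0.01,0,0.02,0,0,0],[1,0.01,0,0.02,0,0,0]]

```text
time: 9.95
eef_pos: [620.6, -120.5, 104.1]
ee_rot: [179.7, -17.4, -4.7]
ft_force: [2.7, -2.4, 5.0]
opening: 0.309
grip_force: 59.6
```

```bash
python3 -c "
from h import *
st()"
```

```text
vial in cradle [-1.6  0.3  0.8] F cradle [ 4.2 -2.1  3.9] [179.7 -17.4  -4.7]
```

Request:
servo_tool:
  plan:
    - [[1,0,0.01,0,0,0,0],[1,0,0.01,0,0,0,0],[0.66,0,0.01,0,0,0,0],[0.62,0,0.01,0,0,0,0],[0.55,0,0.01,0,0,0,0]]

```text
time: 10.58
eef_pos: [619.1, -121.0, 101.9]
ee_rot: [179.7, -17.2, -4.8]
ft_force: [-0.3, 0.3, 0.7]
opening: 0.454
grip_force: 0.0
```

Request:
servo_tool:
  plan:
    - [[0.4,0,0,0,0,0,0],[0.2,0,0,0,0,0,0],[0.1,0,0,0,0,0,0],[0.1,0,0,-0.2,0,0,0],[0.1,0,0,-0.6,0,0,0]]

```text
time: 11.2
eef_pos: [608.4, -120.0, 137.3]
ee_rot: [179.7, -17.2, -4.7]
ft_force: [0.1, -0.8, 0.1]
opening: 0.901
grip_force: 0.0
```

Request:
servo_tool:
  plan:
    - [[0.1,0,0,-0.6,0,0,0],[0.1,0,0,-1.2,0,0,0],[0.1,0,0,-1.8,0,0,0],[0.1,0,0,-2.0,0,0,0]]

```text
time: 11.7
eef_pos: [573.8, -116.5, 256.2]
ee_rot: [179.7, -17.6, -4.8]
ft_force: [0.4, -0.0, -0.2]
opening: 0.896
grip_force: 0.0
```

Run:
```python
from h import *
a=get_image("scene");b=get_image("top")
lm("scene","vial",3);lm("scene","vial_cap",3);lm("top","vial",3)
s=robot.read_state();print(s["eef_pos"],s["ee_rot"])
cv2.imwrite("pics/p2.png",cv2.resize(a[160:250,240:330],None,fx=6,fy=6,interpolation=2))
```

```text
scene vial 0.67 [ 617. -118.  118.] [279. 220.]
scene vial 0.56 [429. 220.  11.] [387. 205.]
scene vial 0.53 [346. -40.   9.] [310. 186.]
scene vial_cap 0.67 [318. -63.  10.] [304. 180.]
scene vial_cap 0.67 [420. 190.  13.] [378. 202.]
scene vial_cap 0.52 [ 659. -122.  130.] [276. 228.]
top vial 0.72 [338. -39.  11.] [323. 273.]
top vial 0.46 [ 615. -123.  121.] [351. 172.]
[ 573.30089344 -116.27242166  250.16748122] [179.70286393 -17.1497956   -4.74699149]
```

View pics/p2.png

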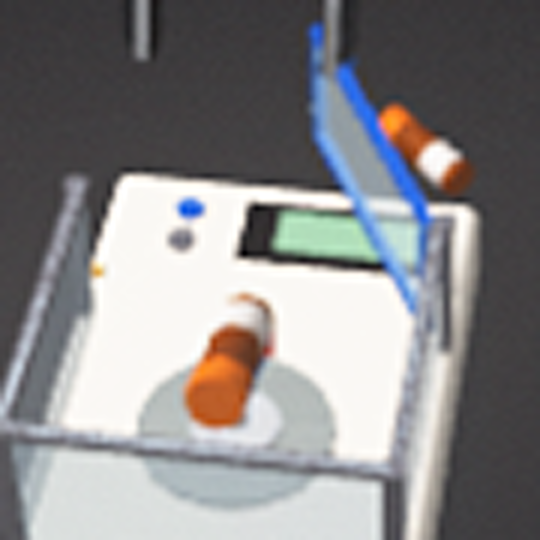

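The vial lies in the cradle by itself: crop (230,360), cap uphill at (215,395), foot at the red stop (268,345). Measured (617,-118,118), as it should be. Next is the door.

```bash
cat >> h.py <<'E'
def door(q,r=120,gap=0,z=98):
    a=np.radians(-4.8);Rz=np.array([[np.cos(a),-np.sin(a)],[np.sin(a),np.cos(a)]])
    d=3+11*np.cos(q)+15*np.sin(q)+gap
    xy=Rz@(np.array([-80,85])+r*np.array([-np.sin(q),-np.cos(q)])+d*np.array([-np.cos(q),np.sin(q)]))
    return np.array([*(CO[:2]+xy),z])
D=[180,0,-4.8]
E
python3 - <<'E'
from h import *
P=door(1.065,gap=35,z=200);print(P);goto(P,D)
for q in(1.065,.9,.7,.5,.3,.1,0): 
    print(q,door(q).round(0),(R.from_euler("xyz",D,degrees=True).inv().apply(door(q)-door(1.065,gap=35))/60).round(3))
E
```

```text
[412.09886397 -26.65790776 200.        ]
d [-2.923 -1.266 -0.034] r [ 0.04 -2.14  0.  ]
1.065 [426. -59.  98.] [0.283 0.51  0.   ]
0.9 [433. -77.  98.] [0.415 0.815 0.   ]
0.7 [445. -99.  98.] [0.648 1.157 0.   ]
0.5 [ 462. -118.   98.] [0.956 1.451 0.   ]
0.3 [ 483. -134.   98.] [1.329 1.676 0.   ]
0.1 [ 508. -144.   98.] [1.75  1.818 0.   ]
0 [ 521. -147.   98.] [1.972 1.854 0.   ]
```

Request:
servo_tool:
  plan:
    - [[1,-0.6,-0.3,0,0,-0.4,0],[1,-1.2,-0.6,0,0,-0.8,0],[1,-1.8,-0.9,0,0,-1.3,0],[1,-2.4,-1.2,0,0,-1.8,0],[1,-2.92,-1.27,-0.03,0.04,-2.14,0]]

```text
time: 12.58
eef_pos: [411.5, -25.8, 199.1]
ee_rot: [180.0, 0.1, -4.7]
ft_force: [0.1, -0.0, 1.2]
opening: -0.002
grip_force: 0.0
```

```bash
python3 -c "
from h import *
print(robot.read_state()['eef_pos']);goto(door(1.065,gap=35),D)"
```

```text
[411.46054238 -25.80878777 199.14536185]
d [0.015 0.012 1.686] r [0.   0.01 0.01]
```

Request:
servo_tool:
  plan:
    - [[1,0,0,0.5,0,0,0],[1,0,0,1.0,0,0,0],[1,0,0,1.5,0,0,0],[1,0,0,1.69,0,0,0],[1,0,0,1.69,0,0,0]]

```text
time: 13.2
eef_pos: [412.7, -26.8, 99.2]
ee_rot: [180.0, -0.1, -4.8]
ft_force: [-0.2, -0.1, 1.0]
opening: -0.001
grip_force: 0.0
```

Request:
servo_tool:
  plan:
    - [[1,0.1,0.2,0,0,0,0],[1,0.2,0.4,0,0,0,0],[1,0.3,0.55,0,0,0,0],[1,0.36,0.7,0,0,0,0],[1,0.42,0.82,0,0,0,0]]

```text
time: 13.82
eef_pos: [434.8, -78.3, 100.3]
ee_rot: [-180.0, -0.2, -4.8]
ft_force: [1.1, 1.4, 3.1]
opening: -0.001
grip_force: 0.3
```

Run:
```python
from h import *
s=robot.read_state();print(s['eef_pos'],s["ft_force"])
a=get_image("scene");get_image("top")
lm("scene","door_edge",1);lm("top","door_edge",1)
for q in(.7,.5,.3,.1,0,-.05):goto(door(q),D)
```

```text
[434.7786464  -78.31092939 100.31634537] [1.06688478 1.38959657 3.14881124]
scene door_edge 0.86 [ 411. -129.  104.] [282. 176.]
d [0.209 0.335 0.038] r [-0.   -0.02 -0.  ]
d [0.517 0.628 0.04 ] r [-0.   -0.02 -0.  ]
d [0.89  0.854 0.041] r [-0.   -0.02 -0.  ]
d [1.311 0.996 0.042] r [-0.   -0.02 -0.  ]
d [1.533 1.031 0.043] r [-0.   -0.02 -0.  ]
d [1.646 1.04  0.043] r [-0.   -0.02 -0.  ]
```

Request:
servo_tool:
  plan:
    - [[1,0.1,0.17,0,0,0,0],[1,0.21,0.33,0,0,0,0],[1,0.36,0.48,0,0,0,0],[1,0.52,0.63,0,0,0,0],[1,0.7,0.75,0,0,0,0]]

```text
time: 14.65
eef_pos: [473.0, -126.9, 100.2]
ee_rot: [-180.0, -0.2, -4.8]
ft_force: [0.3, 2.1, 6.6]
opening: -0.003
grip_force: 0.3
```

Request:
servo_tool:
  plan:
    - [[1,0.19,0.1,0,0,0,0],[1,0.38,0.18,0,0,0,0],[1,0.5,0.22,0,0,0,0],[1,0.6,0.25,0,0,0,0],[1,0.6,0.25,0,0,0,0]]

```text
time: 15.28
eef_pos: [506.3, -144.5, 98.6]
ee_rot: [-180.0, 0.0, -4.8]
ft_force: [-0.1, -0.4, -0.8]
opening: -0.001
grip_force: 0.0
```

Run:
```python
from h import *
s=robot.read_state();print(s['eef_pos'],s["ft_force"])
get_image("scene");lm("scene","door_edge",1)
for q in(.1,0,-.05):print(door(q));goto(door(q),D)
```

```text
[ 506.31344085 -144.45473963   98.55251917] [-0.13782856 -0.42468065 -0.79700192]
scene door_edge 0.72 [ 519. -194.  105.] [258. 199.]
[ 507.58151181 -144.16114481   98.        ]
d [ 0.026 -0.003  0.012] r [-0. -0. -0.]
[ 520.70094671 -147.4115328    98.        ]
d [0.248 0.032 0.012] r [-0. -0. -0.]
[ 527.41184617 -148.48844707   98.        ]
d [0.361 0.041 0.012] r [-0. -0. -0.]
```

Request:
servo_tool:
  plan:
    - [[1,0.06,0,0,0,0,0],[1,0.12,0.01,0,0,0,0],[1,0.18,0.02,0,0,0,0],[1,0.22,0.03,0,0,0,0],[1,0.22,0.03,0,0,0,0]]

```text
time: 16.0
eef_pos: [517.9, -147.0, 99.2]
ee_rot: [-180.0, 0.1, -4.8]
ft_force: [-9.7, 1.4, 0.8]
opening: -0.001
grip_force: 0.0
```

Request:
servo_tool:
  plan:
    - [[1,0.02,0,0,0,0,0],[1,0.05,0,0,0,0,0],[1,0.05,0,0,0,0,0]]

```text
time: 16.38
eef_pos: [517.9, -147.1, 99.2]
ee_rot: [-180.0, 0.5, -4.8]
ft_force: [-23.0, 5.9, 8.8]
opening: 0.001
grip_force: 0.0
```

The door sits against a hard end at 23 N, well over the catch force. I'll back off and check.

Request:
servo_tool:
  plan:
    - [[1,-0.1,0,0,0,0,0],[1,-0.4,0,0,0,0,0],[1,-0.8,0,-0.4,0,0,0],[1,-1.2,0,-1.2,0,0,0],[1,-1.4,0,-2,0,0,0]]

```text
time: 17.0
eef_pos: [438.1, -140.2, 221.7]
ee_rot: [-180.0, -0.3, -4.8]
ft_force: [1.0, 1.0, -0.3]
opening: -0.007
grip_force: 0.0
```

Request:
servo_tool:
  plan:
    - [[1,0,-0.8,0,0,0,0],[1,0,-1.6,0,0,0,0],[1,0,-2.4,0,0,0,0],[1,0,-2.4,0,0,0,0]]

```text
time: 17.5
eef_pos: [451.2, 5.9, 220.0]
ee_rot: [-179.9, -0.2, -4.5]
ft_force: [-0.1, -0.8, -0.0]
opening: 0.007
grip_force: 0.0
```

Run:
```python
from h import *
a=get_image("scene");b=get_image("top")
for c in("scene","top"): lm(c,"door_edge",1);lm(c,"vial",3)
print(proj("top",[531,-192,145]),proj("scene",[531,-192,145]))
x=cv2.resize(a[160:250,235:335],None,fx=4,fy=4,interpolation=2);y=cv2.resize(b[135:225,300:400],None,fx=4,fy=4,interpolation=2)
cv2.imwrite("pics/f.png",np.hstack([x,y]));print(robot.read_state()["ft_force"])
```

```text
scene door_edge 0.71 [ 530. -193.  107.] [258. 201.]
scene vial 0.65 [345. -40.  10.] [310. 186.]
scene vial 0.57 [429. 219.   7.] [386. 206.]
scene vial 0.49 [ 616. -121.  117.] [278. 220.]
top door_edge 0.83 [ 532. -193.  107.] [377. 202.]
top vial 0.86 [ 613. -121.  120.] [351. 173.]
top vial 0.73 [337. -36.  10.] [322. 273.]
[378.08863333 200.11555421] [256.94965177 191.71743217]
[ 0.26302651 -0.55479871 -0.07379556]
```

View pics/f.png

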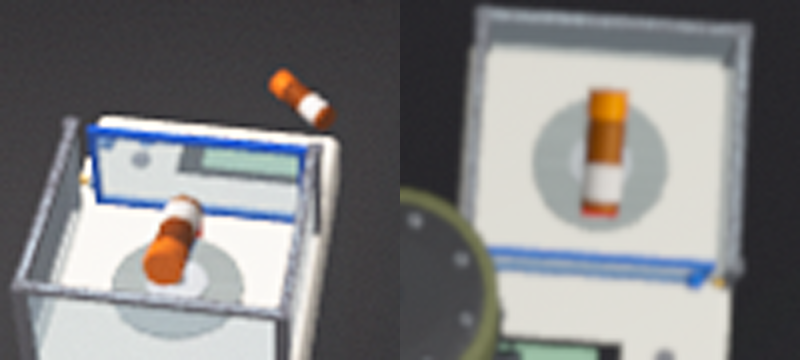

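The door is flush across the front (top crop from (490,255) to (715,270)), with its edge at the computed shut point. The vial lies in the cradle with its foot at the red stop (600,210). Handing in.

```bash
python3 -c "
from h import *
print(robot.finish_job())"
```

```text
the job is handed in; nothing more can be done
None
```

I laid the orange-capped vial in the cradle, cap uphill and foot on the red stop, then shut the door against its end stop and handed the job in at about 18 s; no verdict was returned.

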